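Put the trim-repair kit away in the garage niche

TASK

Put the trim-repair kit away: stand the round steel canister in the middle of the square cork mat, then set the flat square tin centred on the canister, then the small capped pot upright and centred on the tin. Last, press the handle of the white brush down into the spring holder until it sits fully home between the jaws, and leave the inspection lamp and the two black trim clips where they are.

Things in the scene. Friction and masses are not known exactly. Their poses are not given: they have to be found in the camera images.
- canister: Round steel canister, hinged lid shut (stays shut), upright, loose, about 220 g: 58 mm diameter (59 at the lid), 64 mm tall, flat top. Origin: centre of its underside, z up. A hinge barrel stands out 5 mm on its +x side and a clasp 3 mm on its -x side, 37 to 59 mm up: best gripped across its y axis.
- tin: Flat square aluminium tin with flat top, closed, loose, about 100 g: 50 x 50 mm, 26 mm tall, sides along its x and y. Origin: centre of its underside, z up.
- pot: Small round amber glass pot with a brass cap, closed, loose, about 70 g: 38 mm diameter, the upper 12 mm (cap) 40 mm; 32 mm tall, flat top. Origin: centre of its underside, z up.
- brush: White silicone brush lying flat, loose, about 70 g. A round handle of 14 mm diameter runs along its x axis from x = -65 to +65 mm, then a flat head, 50 mm long, 36 mm wide and about 13 mm thick, from x = +65 to +115 mm. Origin: underside of the middle of the handle (the handle's axis is 7 mm above it), z up.
- mat: Square cork mat fixed to the counter, 100 x 100 mm, 6 mm thick: the canister's place. Origin: centre of its underside, so its top is at z = +6 mm.
- holder: Fixed spring holder: base 116 (x) by 56 mm, 6 thick. At x = +-38 mm, 20 mm long stations: seat top at z = 22 between sprung jaws, flared to z = 48; a handle along x pressed down (about 7 N) parts them along y and they close over it. 56 mm free between stations. Home: handle middle over holder middle, head at either end, brush origin 22 mm above this origin: centre of base underside, z up.
- lamp: Handheld inspection lamp with a toggle switch, lying loose, 225 mm long, 42 mm wide, about 45 mm high at the switch. Not to be moved. Origin: underside near its middle, length along its x.
- trim_a: Black plastic trim clip, loose, 36 x 24 mm, 17 mm high. Not to be moved. Origin: centre of its underside.
- trim_b: Second black plastic trim clip, the same size as the other. Not to be moved. Origin: centre of its underside.
Not all that is in view belongs to the job. Of the things shaped like the brush, the white one is meant. Of the things shaped like the mat, the cork one is meant.

How it is judged:
On the way, in this order (a step that is already met when the one before it is completed fails the run):
1. the canister stands on the cork mat, let go (horizontal distance between canister and mat below 0.015 m and z of canister in the frame of mat between 0.002 and 0.01 m and angle between canister's own z axis and vertical below 0.1 rad and contact force between the fingers and canister below 0.1 N and linear speed of canister below 0.02 m/s), for 0.2 s.
2. the tin lies on the canister, let go (horizontal distance between canister and mat below 0.015 m and z of canister in the frame of mat between 0.002 and 0.01 m and angle between each of canister, tin's own z axis and vertical below 0.1 rad and horizontal distance between tin and canister below 0.012 m and z of tin in the frame of canister between 0.06 and 0.068 m and contact force between the fingers and tin below 0.1 N and linear speed of tin below 0.02 m/s), for 0.2 s.
3. the pot stands on the tin, let go (horizontal distance between canister and mat below 0.015 m and z of canister in the frame of mat between 0.002 and 0.01 m and angle between each of canister, tin, pot's own z axis and vertical below 0.1 rad and horizontal distance between tin and canister below 0.012 m and z of tin in the frame of canister between 0.06 and 0.068 m and horizontal distance between pot and tin below 0.01 m and z of pot in the frame of tin between 0.022 and 0.03 m and contact force between the fingers and pot below 0.1 N and linear speed of pot below 0.02 m/s), for 0.2 s.
4. the brush handle is home in the spring holder, let go (horizontal distance between brush and holder below 0.015 m and z of brush in the frame of holder between 0.018 and 0.026 m and angle between the x axis of brush and the x axis of holder, either way round below 0.12 rad and contact force between the fingers and brush below 0.1 N and linear speed of brush below 0.02 m/s), for 0.2 s.
At the end, for the whole second after the job is handed in: Upright (0.1 rad), heights within 4 mm: canister on mat within 15 mm of its centre, tin on canister within 12 mm, pot on tin within 10 mm. Brush handle seated in holder (22 +-4 mm above its underside), centred within 15 mm, along its x within 0.12 rad. All released, at rest (horizontal distance between canister and mat below 0.015 m and z of canister in the frame of mat between 0.002 and 0.01 m and angle between each of canister, tin, pot's own z axis and vertical below 0.1 rad and horizontal distance between tin and canister below 0.012 m and z of tin in the frame of canister between 0.06 and 0.068 m and horizontal distance between pot and tin below 0.01 m and z of pot in the frame of tin between 0.022 and 0.03 m and horizontal distance between brush and holder below 0.015 m and z of brush in the frame of holder between 0.018 and 0.026 m and angle between the x axis of brush and the x axis of holder, either way round below 0.12 rad and linear speed of each of canister, tin, pot, brush below 0.02 m/s); the robot touches nothing.
It fails at once if the inspection lamp is moved more than 20 mm (distance of lamp from where it was at the start of the episode above 0.02 m).
It fails at once if the first trim clip is moved more than 20 mm (distance of trim_a from where it was at the start of the episode above 0.02 m).
It fails at once if the second trim clip is moved more than 20 mm (distance of trim_b from where it was at the start of the episode above 0.02 m).
It also fails if it takes over 118 s, if anything falls off the work surface, if the arm or the gripper's body presses on something with over 40 N, if the wrist force passes 120 N, or if a joint passes its speed limit or range.

ROBOT

A 7-joint arm with a two-finger parallel gripper is mounted at the origin on the work surface. World frame = base frame: x ahead of the robot, y to its left, z up, the work surface at z = 0. Lengths are in m, angles in rad, forces in N, time in s.
With the tool pointing down it reaches from about 0.425 to 0.8 m from the base axis. Payload 8.3 kg.
Tool frame: the origin (TCP) lies midway between the tips of the shut fingers; the grasp point (between the pads) lies robot.grasp_offset behind it (robot.grasp_offset is the distance from the TCP to the grasp point, in m); z points along the fingers, y is the direction in which the jaws open and shut (so a half turn about z gives the same grasp; the last joint's range is limited). The gripper opens to 85 mm and grips with 20 to 120 N. Pads are 22 mm wide; open, the fingers measure 114 mm over their backs; the gripper's body (76 mm by 85 mm) begins 54 mm behind the grasp point. The pads swing forward as they close: fully open they stand 13 mm farther back than shut.
Start: joints at [1.082, 0.383, 0.016, 1.37, -0.006, 1.388, -0.046], TCP at [0.258, -0.569, 0.231] pointing down, gripper open.
Joint ranges: [-2.95, 2.95], [-0.25, 2.06], [-1.52, 1.56], [0.18, 2.33], [-1.44, 4.58], [0.02, 2.06], [-3.01, 3.01]. Speed limits (rad/s): [2.39, 2.39, 3.01, 3.01, 3.14, 3.14, 3.14].

INTERFACE

Orientations are given as [roll, pitch, yaw] about the fixed x, y, z axes, in that order (R = Rz(yaw) Ry(pitch) Rx(roll)).
In Python, from workcell import robot, eyes gives the robot as it stands. The module is installed in compiled form; this text tells all that it offers. Calls block until the motion is done:
- robot.move_to(position, orientation): joint-space move of the TCP to a pose.
- robot.movel(position, frame=None, speed=0.15): straight line of the TCP; frame=None keeps the orientation; speed is the mean speed in m/s.
- robot.goto_joints(angles): joint-space move.
- robot.open_gripper() and robot.clamp(): open the fingers fully, or close them until they stop; the grip force is fixed at half the most.
- robot.dwell(seconds).
- robot.solve_ik(position, orientation): joint angles nearest the present ones, or None.
- eyes.get_image(name): name is "scene" or "side" or "wrist"; returns a dict with "img" (480x640x3 uint8, red, green, blue), "fx", "fy", "cx", "cy" (pixels), "D" ([k1, k2, p1, p2, k3] as OpenCV has them; the pictures are not rectified), "position" and "rotation" of the camera in the world; the wrist camera has in their place "mount" (4x4, takes a point from camera to tool coordinates, whose origin is the TCP and whose axes are the flange's). Camera axes: x right, y up, looking along -z (the intrinsics and any distortion apply to the point x, -y, -z); pixel columns grow to the right and rows downward; lengths in m; the calibration is good to about 2 mm. A picture is of the moment at which its call begins: read the wrist's pose just before it. There is no depth.
A pose or a line that the arm cannot do raises robot.IKError and nothing moves.
- robot.job_done(): hands the job in, once; it reports no verdict.
Readings, each from a call of its own:
- robot.read_t(): time.
- robot.read_joint_pos(): joint angles.
- robot.read_qvel(): joint speeds.
- robot.read_effort(): joint torques, N m.
- robot.read_eef_pos(): TCP position.
- robot.read_eef_rot(): TCP orientation.
- robot.read_contact_force(): force on the tool from outside, world axes, zero at the start.
- robot.read_wrist_torque(): the same for the moment, N m.
- robot.read_gripper_width(): finger opening in m.
Only numpy, scipy, OpenCV 4.12 (cv2) and the standard library are available. Lean on these libraries where they do the work, as an engineer would, in place of code of your own. Each camera call takes 0.05 s, during which the arm holds its last target. There are 200 camera calls.

## Working session

There is one attempt and no reset: what is moved stays moved. The work goes in short steps, each a Python script; the robot and the scene stay as the last script left them, time stands still between calls to the robot, and variables do not carry over. Pictures are saved under pics/ and viewed, about 12 in all and at most 16, crops included, and the job is handed in when it is done.

```bash
mkdir -p pics; cat > h.py <<'E'
import numpy as np, cv2
from workcell import robot, eyes
from scipy.spatial.transform import Rotation as Ro
def snap(name,fn=None):
    p,r=robot.read_eef_pos(),robot.read_eef_rot()
    c=eyes.get_image(name)
    if fn: cv2.imwrite('pics/'+fn,c['img'][:,:,::-1])
    if 'mount' in c:
        T=np.eye(4);T[:3,:3]=Ro.from_euler('xyz',r).as_matrix();T[:3,3]=p
        T=T@np.array(c['mount']);c['position']=T[:3,3];c['rotation']=T[:3,:3]
    return c
def K(c): return np.array([[c['fx'],0,c['cx']],[0,c['fy'],c['cy']],[0,0,1.]])
def ray(c,uv,z):
    uv=np.array(uv,float).reshape(-1,1,2)
    n=cv2.undistortPoints(uv,K(c),np.array(c['D'],float))[:,0]
    d=np.c_[n[:,0],-n[:,1],-np.ones(len(n))]@np.array(c['rotation']).T
    p=np.array(c['position']); return p+d*((np.array(z)-p[2])/d[:,2])[:,None]
def proj(c,P):
    q=(np.atleast_2d(P)-np.array(c['position']))@np.array(c['rotation'])
    q=q*[1,-1,-1]
    return cv2.projectPoints(q,np.zeros(3),np.zeros(3),K(c),np.array(c['D'],float))[0][:,0]
E
python3 - <<'E'
from h import *
import pickle
d={}
for n in('scene','side','wrist'):
    c=snap(n,n+'0.png');d[n]=c
    print(n,c['position'],np.round(c['rotation'],3).tolist(),c['fx'],c['D'])
pickle.dump(d,open('c0.pkl','wb'))
print(robot.read_t(),robot.read_eef_pos(),robot.read_eef_rot(),robot.grasp_offset,robot.read_gripper_width())
E
```

```text
scene [ 0.99344942 -0.62430966  0.71873145] [0.853, 0.0, 0.73] 552.2322352906732 [-0.03109439  0.          0.          0.          0.        ]
side [0.44649468 1.0520708  0.83833135] [0.943, 0.018, -3.123] 607.3188395801108 [-0.21055808  0.          0.          0.          0.        ]
wrist [ 0.32345931 -0.53866836  0.37296759] [[0.413, 0.873, 0.259], [-0.911, 0.396, 0.115], [-0.002, -0.283, 0.959]] 374.90903095276184 [-0.00151102  0.          0.          0.          0.        ]
0.15 [ 0.25802431 -0.56881902  0.23050093] [-3.14004575e+00  1.85594956e-06  4.25842738e-01] 0.0187 0.08544547831647603
```

View pics/scene0.png

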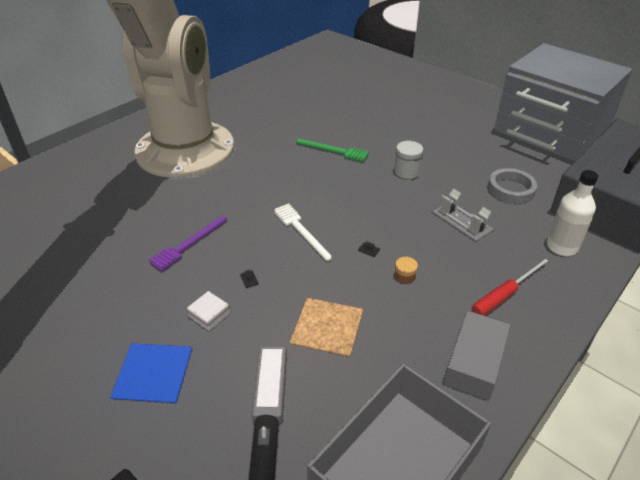

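View pics/side0.png

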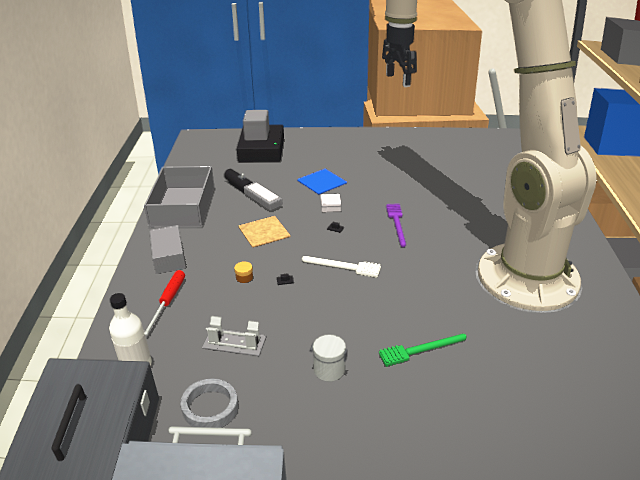

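The scene view shows the canister at about (408,160), holder (463,215), pot (405,270), white brush from (288,214) to (327,258), tin (208,310) and cork mat (328,326). The side view agrees. I'll get coarse positions from both cameras next.

```bash
cat >> h.py <<'E'
_s=snap
def snap(name,fn=None):
    c=_s(name,fn); r=np.array(c['rotation'])
    if r.shape==(3,): c['rotation']=Ro.from_euler('xyz',r).as_matrix()
    return c
E
python3 - <<'E'
from h import *
import pickle
d=pickle.load(open('c0.pkl','rb'))
for n in d:
    r=np.array(d[n]['rotation'])
    if r.shape==(3,): d[n]['rotation']=Ro.from_euler('xyz',r).as_matrix()
pickle.dump(d,open('c0.pkl','wb'))
S={'canister top':((409,149),(330,345),.064),'tin top':((208,304),(331,198),.026),'pot top':((406,265),(244,267),.032),
'mat':((328,326),(264,231),.006),'brush end':((327,257),(305,259),.007),'brush head':((288,214),(371,269),.007),
'holder':((463,217),(235,341),.006),'trim_a':((250,279),(336,227),.01),'trim_b':((369,249),(285,279),.01),
'lamp':((268,390),(255,190),.03)}
for k,(a,b,z) in S.items(): print(k,ray(d['scene'],[a],z)[0].round(3),ray(d['side'],[b],z)[0].round(3))
i=d['scene']['img'][:,:,::-1]; j=d['side']['img'][:,:,::-1]
A=cv2.resize(i[130:290,380:510],None,fx=3,fy=3,interpolation=cv2.INTER_CUBIC)
B=cv2.resize(j[300:400,190:360],None,fx=3,fy=3,interpolation=cv2.INTER_CUBIC)
o=np.zeros((480,800,3),np.uint8);o[:,:390]=A;o[:300,390:]=B[:,:410];cv2.imwrite('pics/crop1.png',o)
E
```

```text
canister top [0.455 0.269 0.064] [0.448 0.276 0.064]
tin top [ 0.447 -0.293  0.026] [ 0.445 -0.295  0.026]
pot top [ 0.642 -0.003  0.032] [0.636 0.004 0.032]
mat [ 0.616 -0.182  0.006] [ 0.61  -0.174  0.006]
brush end [ 0.507 -0.061  0.007] [ 0.505 -0.058  0.007]
brush head [ 0.364 -0.019  0.007] [ 0.357 -0.02   0.007]
holder [0.635 0.212 0.006] [0.634 0.207 0.006]
trim_a [ 0.444 -0.197  0.01 ] [ 0.433 -0.184  0.01 ]
trim_b [0.554 0.006 0.01 ] [0.547 0.019 0.01 ]
lamp [ 0.641 -0.342  0.03 ] [ 0.646 -0.332  0.03 ]
```

View pics/crop1.png

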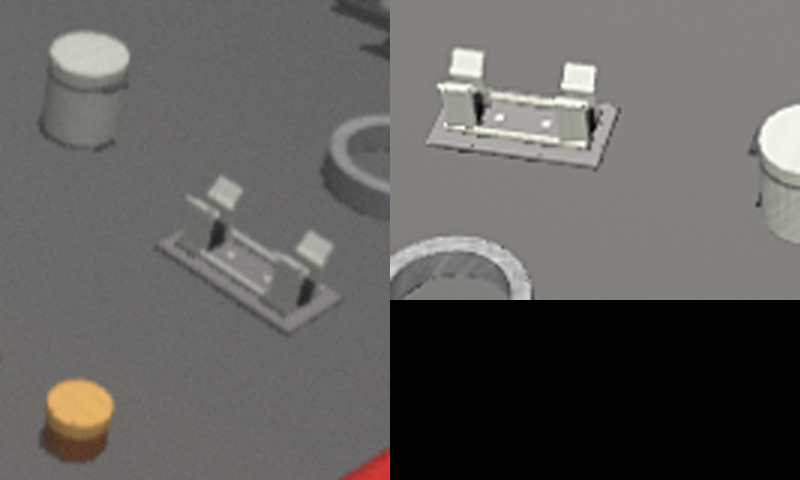

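Both views agree within about 10 mm. Canister, pot and holder have no occluders. A wrist survey will refine the positions.

```bash
python3 - <<'E'
from h import *
import pickle
d={}
P={'tin':(.455,-.27,.25),'mat':(.60,-.17,.25),'brush':(.46,-.04,.25),'pot':(.62,.0,.25),'hold':(.62,.20,.25),'can':(.46,.25,.25)}
for k,p in P.items():
    try: robot.move_to(p,[np.pi,0,0])
    except robot.IKError as e: print(k,'IK',e);continue
    robot.dwell(.2)
    d[k]=snap('wrist','w_'+k+'.png'); print(k,robot.read_t(),robot.read_joint_pos().round(2) if hasattr(robot.read_joint_pos(),'round') else robot.read_joint_pos())
pickle.dump(d,open('cw.pkl','wb'))
ks=list(d);im=[cv2.resize(d[k]['img'][:,:,::-1],(400,300),interpolation=cv2.INTER_AREA) for k in ks]
cv2.imwrite('pics/m1.png',np.vstack([np.hstack(im[0:2]),np.hstack(im[2:4])]))
if len(im)>5: cv2.imwrite('pics/m2.png',np.hstack(im[4:6]))
E
```

```text
tin 1.7417 [ 0.6   0.17 -0.14  1.6   0.02  1.37 -1.12]
mat 2.725 [ 0.4   0.38 -0.23  1.33  0.09  1.43 -1.41]
brush 3.7583 [ 0.33  0.04 -0.32  1.75  0.01  1.36 -1.56]
pot 4.7083 [ 0.22  0.39 -0.38  1.34  0.15  1.44 -1.72]
hold 5.775 [-0.06  0.47 -0.45  1.24  0.2   1.47 -2.06]
can 6.7333 [-0.09  0.2  -0.54  1.6   0.1   1.38 -2.21]
```

View pics/m1.png

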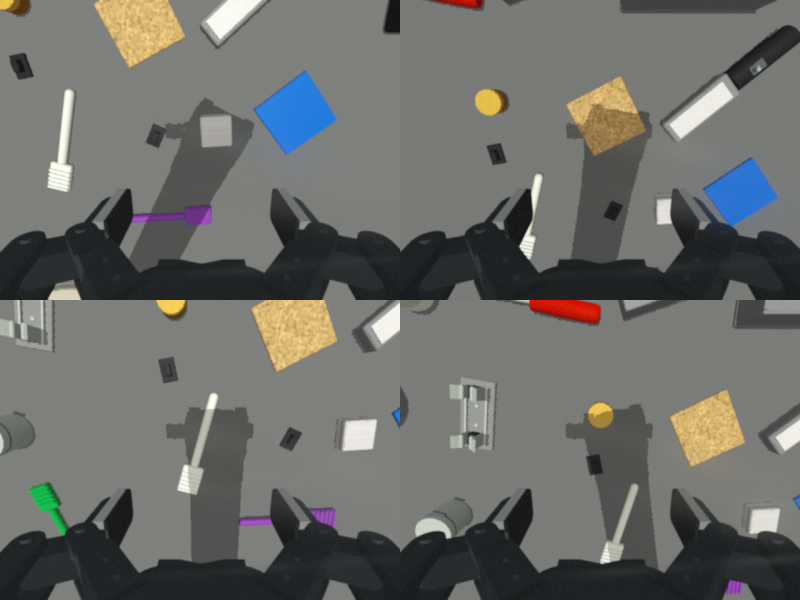

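View pics/m2.png

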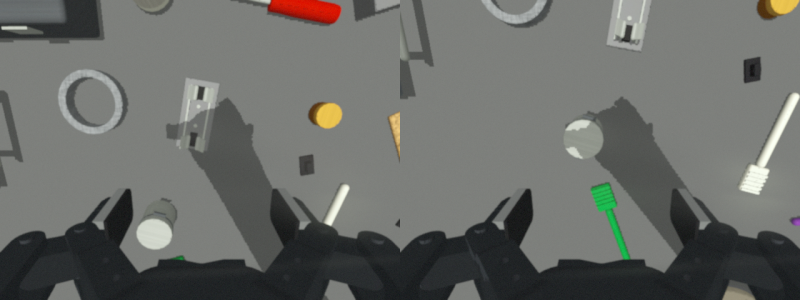

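The wrist views show everything clear. Enlarged crops will give the measurements.

```bash
python3 - <<'E'
from h import *
import pickle
d=pickle.load(open('cw.pkl','rb'))
C={'tin':(345,208,66),'hold':(317,186,66),'can':(293,221,66),'pot':(320,182,66),'mat':(330,187,80),'brush':(321,224,80)}
o=[]
for k,(u,v,r) in C.items():
    s=264/(2*r); a=cv2.resize(d[k]['img'][v-r:v+r,u-r:u+r,::-1],(264,264),interpolation=cv2.INTER_CUBIC)
    for t in range(0,2*r,20):
        p=int(t*s);cv2.line(a,(p,0),(p,4),(0,0,255));cv2.line(a,(0,p),(4,p),(0,0,255))
    a=cv2.convertScaleAbs(a,alpha=1.3)
    o.append(a)
cv2.imwrite('pics/m3.png',np.vstack([np.hstack(o[:3]),np.hstack(o[3:])]))
def big(m,k):
    u,v,r=C[k]; mm=np.zeros_like(m);mm[v-r:v+r,u-r:u+r]=m[v-r:v+r,u-r:u+r]
    return max(cv2.findContours(mm,0,1)[0],key=cv2.contourArea)
hs=lambda k:cv2.cvtColor(d[k]['img'],cv2.COLOR_RGB2HSV)
m=hs('mat');c=big(((m[:,:,1]>70)).astype(np.uint8),'mat')
b=cv2.boxPoints(cv2.minAreaRect(c));W=ray(d['mat'],b,.006);print('mat',b.round(1).tolist(),W.mean(0),np.linalg.norm(np.diff(W,axis=0),axis=1))
m=hs('pot');c=big(((m[:,:,1]>100)&(m[:,:,2]>60)).astype(np.uint8),'pot');print('pot',cv2.fitEllipse(c),cv2.boundingRect(c))
m=d['brush']['img'].min(2);c=big((m>130).astype(np.uint8),'brush');print('brush',cv2.minAreaRect(c),cv2.boxPoints(cv2.minAreaRect(c)).tolist())
E
```

```text
mat [[264.0, 165.0], [352.79998779296875, 120.5999984741211], [396.3999938964844, 207.8000030517578], [307.6000061035156, 252.1999969482422]] [ 0.61164131 -0.17940886  0.006     ] [0.09915303 0.09960565 0.10590284]
pot ((320.690185546875, 183.74159240722656), (40.34646224975586, 41.242591857910156), 6.244220733642578) (300, 163, 42, 42)
brush ((319.98846435546875, 227.0422821044922), (34.02984619140625, 166.0270538330078), 15.255120277404785) [[281.73077392578125, 302.65380859375], [325.4154052734375, 142.47689819335938], [358.24615478515625, 151.43075561523438], [314.5615234375, 311.607666015625]]
```

View pics/m3.png

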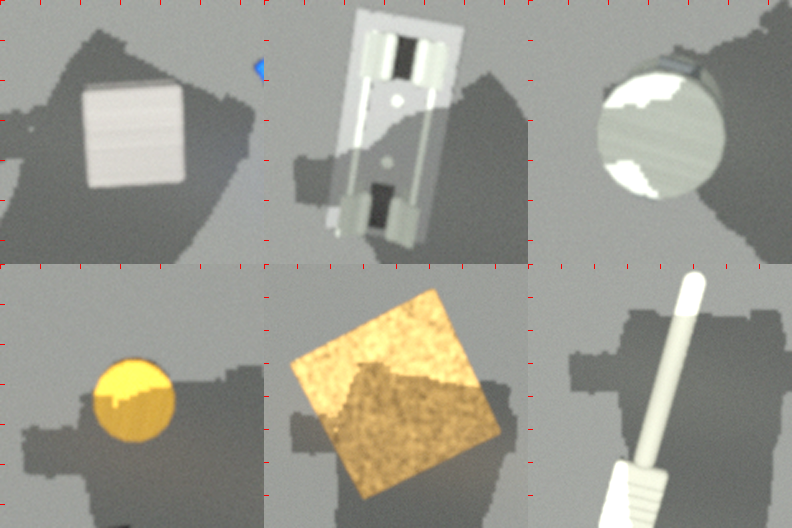

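```bash
python3 - <<'E'
from h import *
import pickle
d=pickle.load(open('cw.pkl','rb'));c0=pickle.load(open('c0.pkl','rb'))
def R(k,q,off,s,z): return ray(d[k],np.array(q)/s+off,z)
L=lambda W:np.linalg.norm(np.roll(W,-1,0)-W,axis=1).round(4)
A=lambda v:np.degrees(np.arctan2(v[1],v[0])).round(1)
t=R('tin',[(83,91),(181,84),(185,182),(90,187)],(279,142),2,.026);print('tin',t.mean(0).round(4),L(t),A(t[0]-t[3]),A(t[1]-t[2]))
h=R('hold',[(94,10),(201,28),(163,243),(64,225)],(251,120),2,.006);print('hold',h.mean(0).round(4),L(h),A(h[0]-h[3]),A(h[1]-h[2]))
s=R('hold',[(141,58),(117,205)],(251,120),2,.022);print('slots',s.mean(0).round(4),L(s),A(s[0]-s[1]))
c=R('can',[(133.5,134),(70,134),(197,134),(152,65)],(227,155),2,.064);print('can',c.round(4).tolist(),A(c[3]-c[0]))
p=ray(d['pot'],[(320.7,183.7),(300,183),(342,183)],.032);print('pot',p.round(4).tolist())
b=R('brush',[(168,8),(119,203)],(241,144),1.65,.007);u=(b[1]-b[0]);n=u/np.linalg.norm(u);print('brush',b.round(4).tolist(),np.linalg.norm(u),A(u),(b[0]+n*.065).round(4))
# cross views
for k,W in {'tin':t.mean(0),'hold':h.mean(0),'can':c[0],'pot':p[0],'b0':b[0],'b1':b[1],'mat':[.6116,-.1794,.006]}.items():
    print(k,proj(c0['scene'],W).round(1),proj(c0['side'],W).round(1))
for k in ('mat','brush','can'): print(k,'pot' if k!='can' else 'hold',)
E
```

```text
tin [ 0.4476 -0.2945  0.026 ] [0.048  0.0498 0.0482 0.049 ] 4.0 4.2
hold [0.6361 0.2047 0.006 ] [0.0537 0.113  0.054  0.1115] -9.5 -9.4
slots [0.6371 0.2051 0.022 ] [0.0739 0.0739] -9.8
can [[0.4519, 0.2757, 0.064], [0.452, 0.3043, 0.064], [0.4519, 0.2471, 0.064], [0.4831, 0.2669, 0.064]] -15.9
pot [[0.6404, 0.0013, 0.032], [0.6411, 0.0213, 0.032], [0.641, -0.0192, 0.032]]
brush [[0.5127, -0.0608, 0.007], [0.3866, -0.0299, 0.007]] 0.12977834991350584 166.3 [ 0.4495 -0.0453  0.007 ]
tin [[207.4 304.7]] [[330.  198.1]]
hold [[461.7 219. ]] [[234.1 340. ]]
can [[409.7 147.3]] [[328. 345.]]
pot [[406.6 263.4]] [[242.4 266.3]]
b0 [[329.3 258.4]] [[301.8 258.3]]
b1 [[292.  221.3]] [[357.4 266.3]]
mat [[327.3 323.7]] [[263.4 229.8]]
mat pot
brush pot
can hold
```

Heights, sizes and cross-view reprojections all agree within about 2 mm. I'll move the canister now.

```bash
cat >> h.py <<'E'
D=lambda y:[np.pi,0,y]
def pick(x,y,z,yaw,up=.12):
    robot.move_to([x,y,z+up],D(yaw)); robot.movel([x,y,z],speed=.12); robot.dwell(.2)
    robot.clamp(); robot.dwell(.2); st('grip')
    robot.movel([x,y,z+up],speed=.12); st('up')
def st(s): print(s,round(float(robot.read_t()),2),'w',round(float(robot.read_gripper_width()),4),'F',np.round(robot.read_contact_force(),1),'p',np.round(robot.read_eef_pos(),4))
def place(x,y,z,yaw,up=.10):
    robot.move_to([x,y,z+up],D(yaw)); robot.dwell(.2); robot.movel([x,y,z+.012],speed=.1); robot.movel([x,y,z],speed=.02); robot.dwell(.3); st('down')
    robot.open_gripper(); robot.dwell(.3); robot.movel([x,y,z+up+.03],speed=.1); st('left')
E
python3 - <<'E'
from h import *
pick(.452,.2757,.009,2.865)
place(.6116,-.1794,.009+.0065,1.57)
robot.move_to([.60,-.17,.25],D(0)); robot.dwell(.3)
import pickle
c=snap('wrist','w_b.png');pickle.dump(c,open('cb.pkl','wb'));s=snap('scene','s_b.png')
cv2.imwrite('pics/b.png',np.hstack([cv2.resize(c['img'][100:280,220:420,::-1],None,fx=2,fy=2),cv2.resize(s['img'][220:370,250:410,::-1],(384,360))]))
print(proj(c,[.6116,-.1794,.07]))
E
```

```text
grip 10.93 w 0.0571 F [-1.2 -0.9  6.2] p [0.4522 0.2757 0.0095]
up 12.07 w 0.0567 F [ 1.   0.5 -1.7] p [0.4516 0.2753 0.1282]
down 16.12 w 0.0574 F [-0.9 -0.1  2.8] p [ 0.6117 -0.1795  0.0157]
left 18.27 w 0.0853 F [0.6 0.1 0. ] p [ 0.6112 -0.1793  0.1446]
[[333.80057304 200.2982555 ]]
```

View pics/b.png

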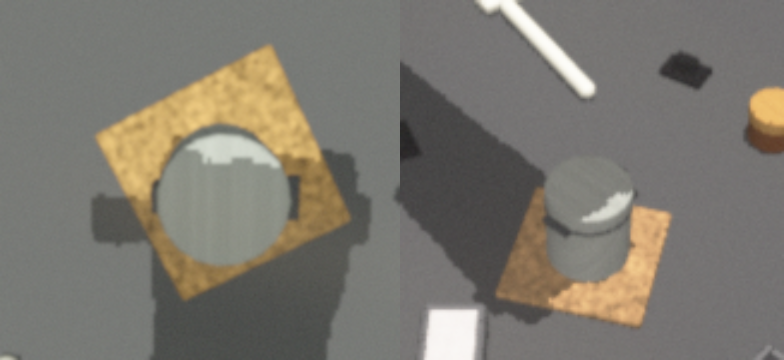

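The canister stands upright, with its top centre at pixel (332,199.5) against a predicted (334,200). Next come the tin and then the pot.

```bash
python3 - <<'E'
from h import *
import pickle
b=pickle.load(open('cb.pkl','rb'));q=ray(b,[(332,199.5)],.07)[0];print('can top',q)
pick(.4476,-.2945,.002,1.642)
place(q[0],q[1],.002+.070+.001,1.57)
robot.move_to([.60,-.17,.27],D(0)); robot.dwell(.3)
c=snap('wrist');pickle.dump(c,open('cb.pkl','wb'));s=snap('scene')
cv2.imwrite('pics/b2.png',np.hstack([cv2.resize(c['img'][100:280,220:420,::-1],None,fx=2,fy=2),cv2.resize(s['img'][220:370,250:410,::-1],(384,360))]))
print(proj(c,[q[0],q[1],.096]))
E
```

```text
can top [ 0.61230249 -0.17782884  0.07      ]
grip 23.59 w 0.0489 F [-0.7  1.   5.6] p [ 0.4479 -0.2947  0.0024]
up 24.74 w 0.0488 F [-1.1 -0.6 -2.3] p [ 0.447  -0.2943  0.1211]
down 27.87 w 0.0491 F [ 0.2 -0.2 -1.8] p [ 0.6123 -0.1778  0.0731]
left 30.07 w 0.0855 F [ 0.6 -0.3 -0.4] p [ 0.6119 -0.1778  0.2022]
[[332.19382511 200.82760051]]
```

View pics/b2.png

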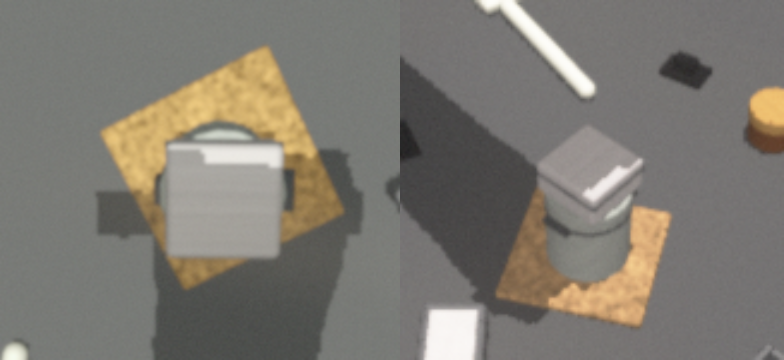

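The tin sits centred at (332,200) against a predicted (332,201). Now the pot.

```bash
python3 - <<'E'
from h import *
import pickle
b=pickle.load(open('cb.pkl','rb'));q=ray(b,[(332.2,200)],.096)[0];print('tin top',q)
pick(.6404,.0013,.006,0,up=.16)
place(q[0],q[1],.006+.096+.001,0,up=.08)
robot.move_to([.60,-.17,.30],D(0)); robot.dwell(.3)
c=snap('wrist');pickle.dump(c,open('cb.pkl','wb'));s=snap('scene')
cv2.imwrite('pics/b3.png',np.hstack([cv2.resize(c['img'][100:280,220:420,::-1],None,fx=2,fy=2),cv2.resize(s['img'][200:350,250:410,::-1],(384,360))]))
print(proj(c,[q[0],q[1],.128]))
E
```

```text
tin top [ 0.61301765 -0.17782889  0.096     ]
grip 35.02 w 0.0383 F [1.1 0.8 4. ] p [0.6407 0.0014 0.0063]
up 36.5 w 0.0379 F [ 0.5 -0.2 -0. ] p [0.6399 0.0012 0.165 ]
down 39.34 w 0.0378 F [ 0.2  0.5 -0.9] p [ 0.613  -0.1778  0.1031]
left 41.42 w 0.0851 F [-0.3  0.1  0.3] p [ 0.6126 -0.1778  0.212 ]
[[332.34628595 199.85367459]]
```

View pics/b3.png

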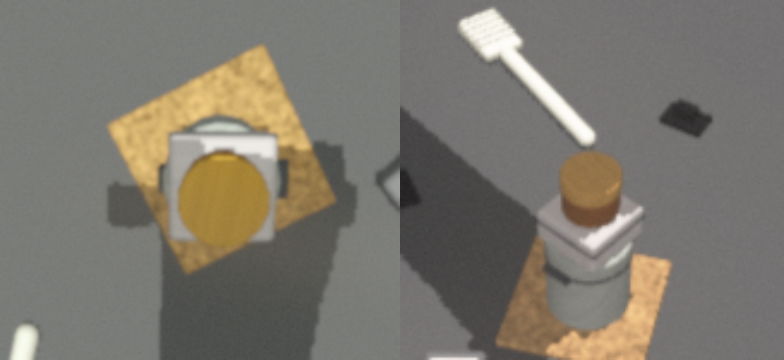

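The pot is centred, with its cap centre at (332,200) as predicted. Next I'll pick the brush, hold it above the holder and look.

```bash
python3 - <<'E'
from h import *
import pickle
pick(.4495,-.0453,.003,2.902)
robot.move_to([.6366,.205,.13],D(2.975)); robot.dwell(.4); st('above')
c=snap('wrist');s=snap('scene');e=snap('side');pickle.dump((c,s,e),open('ch.pkl','wb'))
A=cv2.resize(s['img'][130:270,360:520,::-1],(400,350));B=cv2.resize(e['img'][240:380,160:320,::-1],(400,350))
C=c['img'][100:350,0:640,::-1]
o=np.zeros((600,800,3),np.uint8);o[:350,:400]=A;o[:350,400:]=B;o[350:,:640]=C;cv2.imwrite('pics/b4.png',o)
E
```

```text
grip 46.76 w 0.0112 F [-1.8  1.1  5.6] p [ 0.4497 -0.0452  0.0032]
up 47.91 w 0.0111 F [ 0.  -0.4 -0.9] p [ 0.4489 -0.0453  0.1223]
above 49.5 w 0.0114 F [-0.2  0.8 -0.5] p [0.6367 0.2043 0.1303]
```

View pics/b4.png

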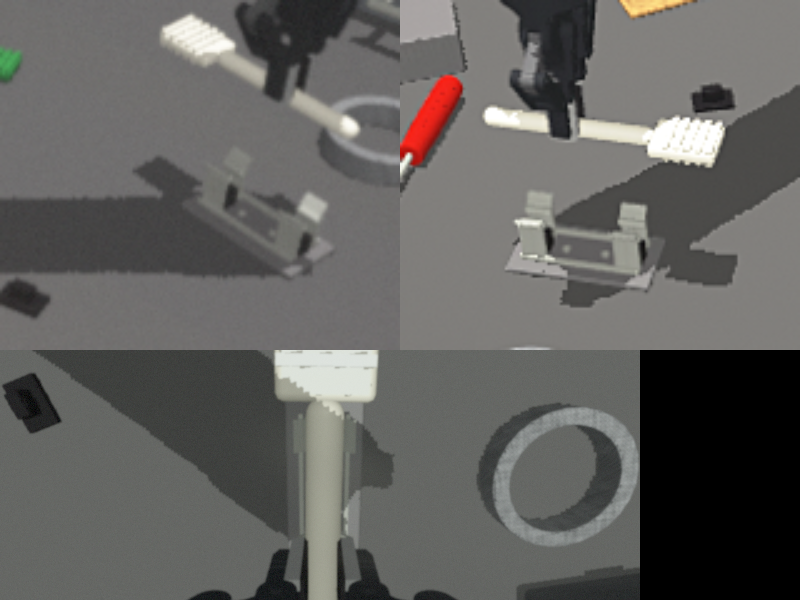

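The handle is centred over the holder and parallel to it: base edges at x≈287 and 360, handle centre at about 324. I'll check the offset along the axis, then press.

```bash
python3 - <<'E'
from h import *
import pickle
c,s,e=pickle.load(open('ch.pkl','rb'))
q=ray(c,[(324.5,151)],.134)[0];print('junction dist from TCP',np.linalg.norm(q[:2]-[.6367,.2043]),q)
for z,v in((.065,.08),(.045,.03),(.030,.02),(.0245,.02)):
    robot.movel([.6366,.205,z],speed=v);st('z')
robot.dwell(.4);st('press')
c=snap('wrist');s=snap('scene');e=snap('side');pickle.dump((c,s,e),open('ch.pkl','wb'))
A=cv2.resize(s['img'][130:270,360:520,::-1],(400,350));B=cv2.resize(e['img'][260:400,160:320,::-1],(400,350))
o=np.zeros((600,800,3),np.uint8);o[:350,:400]=A;o[:350,400:]=B;o[350:,:640]=c['img'][100:350,:,::-1];cv2.imwrite('pics/b5.png',o)
E
```

```text
junction dist from TCP 0.0643782401091846 [0.57349282 0.21652337 0.134     ]
z 50.61 w 0.0115 F [ 0.5  0.7 -0.4] p [0.6369 0.2053 0.0656]
z 51.42 w 0.0112 F [ 1.1 -0.4  0.3] p [0.6367 0.2051 0.0451]
z 52.33 w 0.0113 F [ 3.1  0.5 -1.9] p [0.6367 0.2048 0.0297]
z 52.75 w 0.0116 F [-1.7  0.1  6.6] p [0.6365 0.2052 0.0253]
press 53.15 w 0.0111 F [-1.7 -1.3  6. ] p [0.6365 0.2052 0.0252]
```

View pics/b5.png

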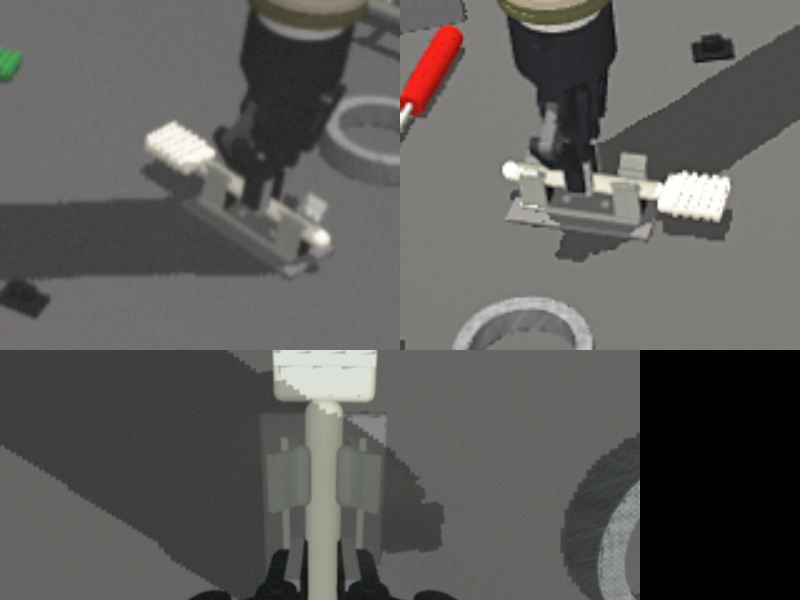

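The pressing force is about 6 N at seat height. I'll press a little deeper to tell the seat from the jaws.

```bash
python3 - <<'E'
from h import *
for z in (.0225,.0205):
    robot.movel([.6366,.205,z],speed=.02);robot.dwell(.2);st('z')
E
```

```text
z 53.75 w 0.0112 F [-6.8 -4.  19.8] p [0.6366 0.2053 0.0251]
z 54.2 w 0.0109 F [-13.3  -7.1  32.8] p [0.6366 0.2054 0.0249]
```

The force rises to 33 N with no further motion, so the handle is on the hard seat. I'll relax, release and check.

```bash
python3 - <<'E'
from h import *
import pickle
robot.movel([.6366,.205,.025],speed=.02);robot.dwell(.2);st('relax')
robot.open_gripper();robot.dwell(.4);robot.movel([.6366,.205,.15],speed=.1)
robot.move_to([.61,.19,.25],D(0));robot.dwell(.4);st('off')
c=snap('wrist');s=snap('scene');e=snap('side');pickle.dump((c,s,e),open('ch.pkl','wb'))
A=cv2.resize(s['img'][140:380,230:510,::-1],(467,400));B=c['img'][100:300,200:440,::-1];B=cv2.resize(B,(333,278))
E=cv2.resize(e['img'][300:380,190:290,::-1],(333,266))
o=np.zeros((600,800,3),np.uint8);o[:400,:467]=A;o[:278,467:]=B;o[278:544,467:]=E
cv2.imwrite('pics/b6.png',o)
print(proj(c,[[.6366,.205,.036],[.700,.1944,.03],[.5735,.2157,.03]]))
E
```

```text
relax 54.77 w 0.0111 F [-2.1 -0.9  7.4] p [0.6365 0.2052 0.0253]
off 60.01 w 0.0855 F [ 0.4 -0.  -0.3] p [0.61 0.19 0.25]
[[307.16445389 178.09119821]
 [318.21006576 107.52860697]
 [297.52231259 240.17614315]]
```

View pics/b6.png

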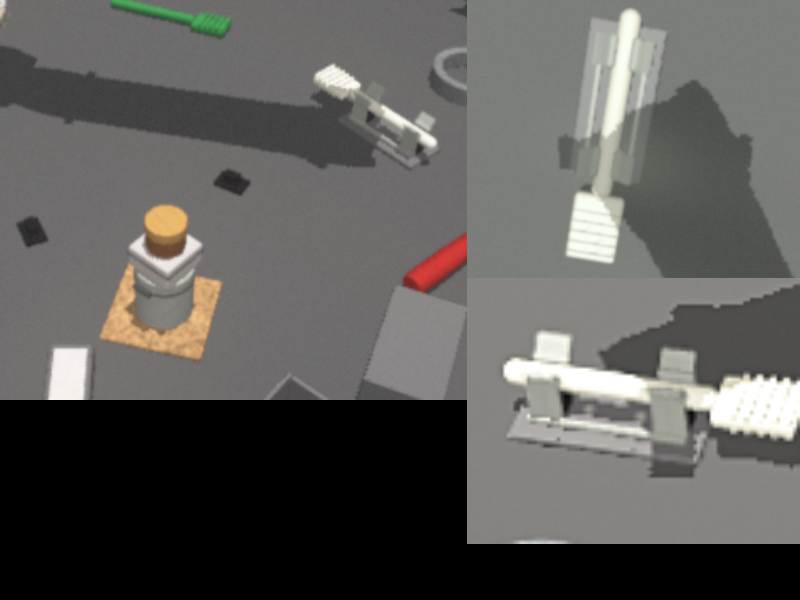

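Seen from above the ends match the prediction within 1 px. Now the height and tilt of the handle in the fixed views.

```bash
python3 - <<'E'
from h import *
import pickle
c,s,e=pickle.load(open('ch.pkl','rb'))
o=[]
for cam,(u,v,w,h) in((e,(190,300,100,75)),(s,(410,165,100,75))):
    im=cv2.resize(cam['img'][v:v+h,u:u+w,::-1],(w*4*2//2*2,h*8)) if 0 else cv2.resize(cam['img'][v:v+h,u:u+w,::-1],None,fx=4,fy=4,interpolation=cv2.INTER_CUBIC)
    th=np.radians(-9.5);R=np.array([[np.cos(th),-np.sin(th)],[np.sin(th),np.cos(th)]])
    W=lambda x,y,z:np.r_[np.array([.6366,.205])+R@[x,y],z]
    for P,col in [(W(.065,0,.029),(0,0,255)),(W(-.065,0,.029),(0,0,255))]+[(W(a,b,.006),(0,255,0)) for a in(-.058,.058) for b in(-.028,.028)]:
        q=(proj(cam,P)[0]-[u,v]+.5)*4;cv2.circle(im,tuple(int(t) for t in q),3,col,-1)
    o.append(im)
cv2.imwrite('pics/b7.png',np.hstack(o))
E
```

```text
(no output)
```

View pics/b7.png

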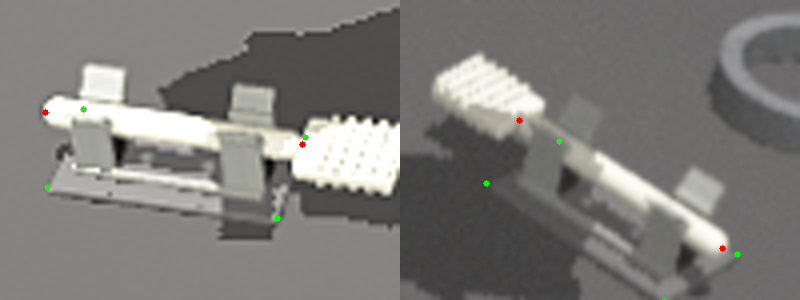

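```bash
python3 -c "
from h import *
robot.job_done(); st('done')"
```

```text
the job is handed in; nothing more can be done
the job is handed in; nothing more can be done
```

I carried out all four steps in order and handed the job in at about 60 s on the robot clock, well inside the 118 s limit. The hand-in gave no verdict.

- **Stack:** The canister is on the cork mat, the tin on the canister and the pot on the tin. Wrist pictures after each placement put every centre within about 2 mm of its target. The last scene picture shows the stack standing upright.
- **Brush:** At the end of the press, more force (6 N rising to 33 N) gave no further movement, so the handle was on its hard seat. After release, both ends of the handle were within 1 px of the prediction from above.
- **Slight disagreement:** The side and scene views put the tail end of the handle about 1–2 mm higher than predicted. That is about the camera calibration accuracy and inside the ±4 mm tolerance, so I did not press again.
- **Left alone:** I kept clear of the lamp and both trim clips. I did not re-measure their positions, but they show no visible movement where they appear in the last pictures. The gripper was clear of everything at hand-in, with the force reading near zero.

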